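# Lower the ratchet press arm onto a speaker grille

### The job

The red arm of the bench press is held up by its ratchet. With closed fingertips press the yellow pawl's tab all the way down so that the pawl is free, then push the red arm steadily down, without slamming it, until its rubber foot rests on the round speaker grille, and leave it there. Only press and push: the grille must stay in its nest, the pawl must stay free, and the things lying around are to be left alone.

Things in the scene. Friction and masses are not known exactly. Their poses are not given: they have to be found in the camera images.
- stand: the bench press: grey base plate 130 x 400 x 12 mm fixed to the bench (its place and yaw vary). Origin on the bench under the arm's hinge; its y axis runs along the base from the pawl (-y end) to the nest and the arm's paddle (+y end), x across the base, z up. The arm's hinge axis is parallel to x, at y = 0, z = 110 mm, between blue cheeks 126 mm high. At y = 130 mm a plywood nest block 130 x 130 mm, top at z = 45 mm, with four brass pins 6 mm high, carries the grille
- press_arm (a joint): angle of the red pressing arm about its hinge, rad: 0 = fully raised (31.5 degrees, 0.55 rad, above level), it starts between 0 and 0.06 and grows as the arm is pushed down; at 0.55 it is level with its foot on the grille, hard stop at 0.56. The ratchet blocks it (at about 0.10) until the pawl is free. It is stiff and stays where it is left; 3 to 6 N down on the paddle moves it once free
- paddle (a point): centre of the top face of the paddle at the arm's end, black rubber on red, 56 mm along the arm, 44 mm across, 8 mm thick: the place to push. Moves with the arm on an arc of 214 mm radius about the hinge: from about 230 mm above the bench with the arm raised, 178 mm from the hinge along the stand's y, to 120 mm above the bench and 214 mm from the hinge with the arm level
- foot (a point): centre of the underside of the arm's black rubber foot, 36 mm across, 130 mm out along the arm; it comes down on the middle of the grille
- pawl (a joint): angle of the yellow ratchet pawl, rad: 0 = engaged in the steel teeth (the start), grows as its tab is pressed down, hard stop at 0.32; the teeth are clear from about 0.2. It has a stiff pivot (about 2 N on the tab moves it) and stays where it is left. Its pivot is parallel to the stand's x at y = -48 mm, z = 55 mm in the stand's frame
- pawl_tab (a point): centre of the top face of the pawl's flat yellow tab, 40 mm (across, stand x) by 42 mm: the place to press. Starts about 115 mm above the bench at y = -155 mm in the stand's frame; going down to its stop it drops about 36 mm and swings about 14 mm further towards the stand's -y
- grille: round beige speaker grille, 112 mm across, 8 mm thick, lying loose in the nest; origin at the centre of its underside
- orange_lever: bystander: orange plastic trim lever, 28 x 195 x 9 mm, lying in front of the stand
- tin: bystander: open grey tin of trim clips, 68 mm across, 48 mm high, in front of the stand
- pen: bystander: marker pen, 101 mm long, 12 mm thick, lying behind the stand
- plug: bystander: green connector plug, 35 x 28 x 21 mm, by the pawl end of the stand
- tape: bystander: roll of masking tape, 101 mm across, 25 mm high, on the bench to the left
Things that resemble listed ones, but are neither listed nor needed, are in the scene too. What is shaped like the grille but blue, orange or purple is not meant.

How it is judged:
By the outcome, as a careful person would: the job done as asked, in the order asked, and still so for the second after the job is handed in, with the robot touching nothing.
It also fails if it takes over 35 s, if anything falls off the work surface, if the arm or the gripper's body presses on something with over 40 N, if the wrist force passes 120 N, or if a joint passes its speed limit or range.

### The arm

A 7-joint arm with a two-finger parallel gripper is mounted at the origin on a cart in front of the work surface, level with it; the furniture and walls round the work are solid. World frame = base frame: x ahead of the robot, y to its left, z up, the work surface at z = 0. Lengths are in m, angles in degrees, forces in N, time in s.
With the tool pointing down it reaches from about 0.425 to 0.875 m from the base axis. Payload 4.7 kg.
Tool frame: the origin (TCP) lies on the mounting face of the last link; the fingertips stand 182 mm ahead of it and the grasp point (between the pads) lies 164 mm ahead of it; z points along the fingers, y is the line along which they close (so a half turn about z gives the same grasp; the last joint's range is limited). The gripper opens to 87 mm and grips with 3 to 60 N. Pads are 19 mm wide; open, the fingers measure 117 mm over their backs; the gripper's body (75 mm by 190 mm) begins 51 mm behind the grasp point.
Start: joints at [69.334, 18.392, -4.016, 83.108, 1.295, 78.541, -3.26], TCP at [0.238, -0.605, 0.405] pointing down, gripper open.
Joint ranges: [-163.93, 163.93], [-17.29, 119.83], [-79.2, 71.16], [3.27, 140.29], [-89.18, 269.18], [5.43, 117.66], [-154.24, 154.24]. Speed limits (degrees/s): [147.25, 147.25, 180, 180, 180, 180, 180].

### API

Orientations are given as [roll, pitch, yaw] about the fixed x, y, z axes, in that order (R = Rz(yaw) Ry(pitch) Rx(roll)).
In Python, from cell import env gives the robot as it stands.
- The arm moves only by the tool servo_tool, never from a script. Its argument "plan" is a list of rows, each an object with "xyz": the shift along the tool's x, y, z in cm, a list of three; "twist": the turn, a rotation vector about the tool's x, y, z in degrees, a list of three; "jaw": the closure, from 0 (fully open) to 1 (shut). In form: [{"xyz": [x, y, z], "twist": [wx, wy, wz], "jaw": jaw}, ...]. A call has 1 to 10 rows; each row is the pose to reach, as a shift and turn from the pose commanded when the call began, along the tool's axes at that moment; what a row does not reach only later rows make up. A row lasts 1/12 s, in which the tool goes at most 41.7 mm and 7.16 degrees, less where a joint would pass 70% of its speed; a pose out of reach is approached as far as the arm can. A call with a gripper value outside its range is refused whole. The fingers move at their own pace and stop on an object; "newtons" is the grip in N (left out, the last holds). Time passes only in rows, so rows that repeat a pose let the fingers close. It gives the time, the measured TCP pose, the force, the opening and the grip force at its end, in the units of the state.
- env.get_obs(): the state, without advancing time (a new reading comes with each control period).
- env.read_camera(name): name is "scene" or "top"; returns a dict with "img" (400x640x3 uint8, red, green, blue), "camera_matrix" (3x3 intrinsics, pixels), "R" (3x3) and "t" (3): a world point X has camera coordinates R X + t. Camera axes: x right, y down, z forward; pixel columns grow to the right and rows downward; lengths in m; the calibration is good to about 2 mm. A picture is of the moment at which its call begins. There is no depth.
- env.sign_off(): hands the job in; it is judged then, once.
The state is a dict: "time_s": time; "qpos": joint angles; "joint_velocities": joint speeds; "effort": joint torques, N m; "tool_pos": TCP position; "tool_rot": TCP orientation; "force": force on the tool from outside, world axes, zero at the start; "wrist_torque": the same for the moment, N m; "grip_width": finger opening in m; "grasp_force": force on a finger pad.
Only numpy, scipy, OpenCV 4.12 (cv2) and the standard library are available. Lean on these libraries where they do the work, as an engineer would, in place of code of your own. Each camera call takes 0.05 s, during which the arm holds its last target. There are 200 camera calls.

## Working session

There is one attempt and no reset: what is moved stays moved. The work goes in short steps, Python scripts to look and compute and a tool call to move; the robot and the scene stay as the last step left them, time stands still between calls to the robot, and variables do not carry over. Pictures are saved under pics/ and viewed, at most 10 in all, crops included, and the job is handed in when it is done.

Besides the shell and the picture viewer there is one more tool, called after "Request:" in YAML: its name, and indented under it one key for each argument. servo_tool: Moves the arm, as the interface text tells. Its arguments: {"type":"object","properties":{"plan":{"type":"array","items":{"type":"object","properties":{"xyz":{"type":"array","items":{"type":"number"}},"twist":{"type":"array","items":{"type":"number"}},"jaw":{"type":"number"}}}},"newtons":{"type":"number"}},"required":["plan"]}

```bash
mkdir -p pics; python3 - <<'E'
from cell import env
import cv2,numpy as np
for n in("scene","top"):
    d=env.read_camera(n); cv2.imwrite(f"pics/{n}0.png",d["img"][:,:,::-1])
    np.savez(f"{n}0.npz",**d); print(n,d["camera_matrix"].tolist(),(-d["R"].T@d["t"]).round(3),d["R"].round(3).tolist())
o=env.get_obs();print(o)
E
```

```text
scene [[463.3641786881728, 0.0, 322.8059978352981], [0.0, 463.3641786881728, 201.2653346147811], [0.0, 0.0, 1.0]] [-0.16   1.282  0.825] [[-0.883, -0.47, -0.024], [-0.193, 0.408, -0.892], [0.429, -0.783, -0.451]]
top [[472.01325458063053, 0.0, 319.0699291531666], [0.0, 472.01325458063053, 195.79775291335832], [0.0, 0.0, 1.0]] [0.365 0.092 1.513] [[0.008, -1.0, -0.008], [-0.996, -0.007, -0.087], [0.087, 0.009, -0.996]]
{'time_s': 0.1, 'qpos': array([69.33524349, 18.43584176, -4.01647827, 83.16860963,  1.29576084,
       78.54159983, -3.26020091]), 'joint_velocities': array([ 0.04854257, -0.0636537 , -0.04930187, -0.11509299, -0.12474813,
       -0.03734824,  0.10024345]), 'effort': array([ 5.67193780e-06, -4.92569339e+01, -4.05737869e-01, -3.13396811e+01,
       -6.42418116e-02,  3.94643296e-02,  7.01274917e-05]), 'tool_pos': array([ 0.23784508, -0.60472138,  0.40375297]), 'tool_rot': array([-1.79899230e+02,  5.97087196e-03,  2.14752212e+01]), 'force': array([ 0.49485509,  0.26398262, -0.2777915 ]), 'wrist_torque': array([ 0.05350963, -0.02674262, -0.00843287]), 'grasp_force': 0.0, 'grip_width': 0.08708884845661695}
```

View pics/scene0.png

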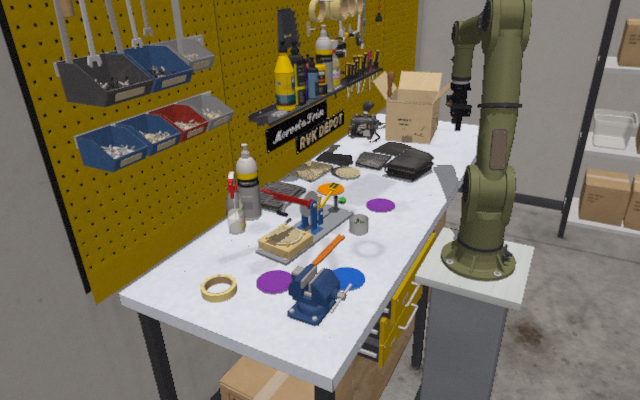

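View pics/top0.png

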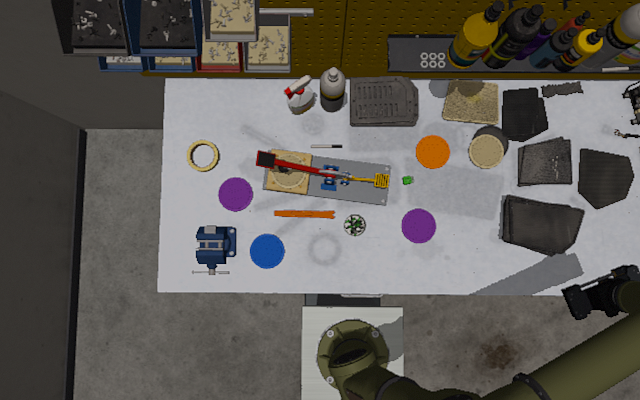

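The top view shows the stand: yellow pawl tab at about (382,181), red arm with its black paddle at (265,158), beige grille in the nest at (290,172). The lookalike discs are purple, blue and orange. The scene view shows the same stand around (300,220). I'll enlarge both views to confirm.

```bash
cat > h.py <<'E'
import numpy as np,cv2
def ray(d,px):
    C=-d["R"].T@d["t"]; v=d["R"].T@np.linalg.solve(d["camera_matrix"],[px[0],px[1],1.]); return C,v
def onz(d,px,z):
    C,v=ray(d,px); return C+v*(z-C[2])/v[2]
def proj(d,X):
    c=d["camera_matrix"]@(d["R"]@np.asarray(X)+d["t"]); return c[:2]/c[2]
def tri(da,pa,db,pb):
    A=np.zeros((3,3));b=np.zeros(3)
    for d,p in((da,pa),(db,pb)):
        C,v=ray(d,p);v/=np.linalg.norm(v);P=np.eye(3)-np.outer(v,v);A+=P;b+=P@C
    return np.linalg.solve(A,b)
E
python3 - <<'E'
import cv2,numpy as np
a=cv2.imread("pics/top0.png")[140:215,245:405];b=cv2.imread("pics/scene0.png")[165:265,220:370]
a=cv2.resize(a,(800,375),interpolation=2); b=cv2.resize(b,(780,520),interpolation=2)
cv2.imwrite("pics/ta.png",a);cv2.imwrite("pics/sa.png",b)
E
```

```text
(no output)
```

View pics/ta.png

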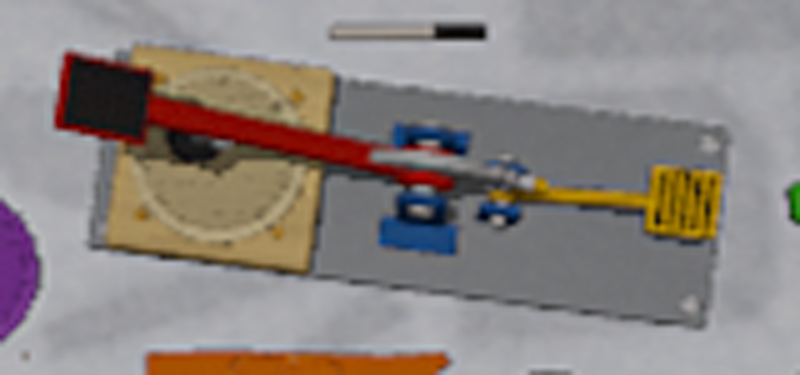

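View pics/sa.png

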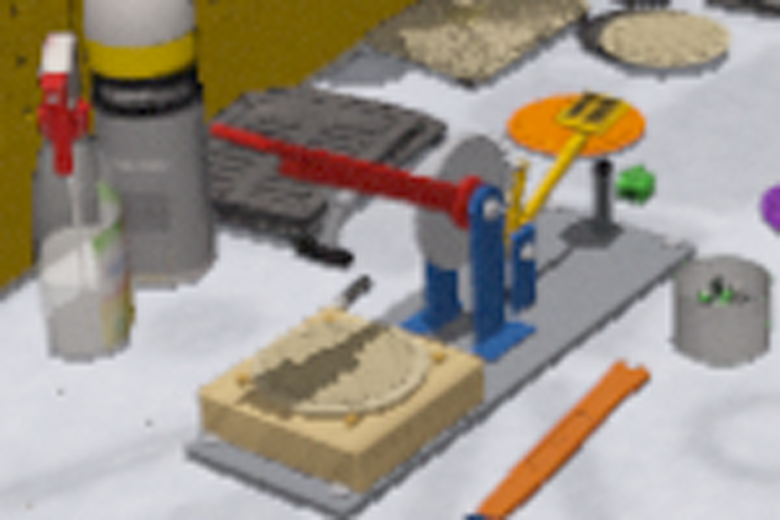

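The crops confirm the target: beige grille in the pinned nest (full image about (289,170)), yellow tab at top (381.8,180.4), paddle at top (266.6,159.4). Plate corners are at (390.4,165.4), (386,205.4) and (263.4,189.6).

```bash
python3 - <<'E'
import numpy as np; from h import *
t=dict(np.load("top0.npz"));s=dict(np.load("scene0.npz"))
c=[onz(t,p,.012) for p in((390.4,165.4),(386,205.4),(263.4,189.6))]
print(np.round(c,4),np.linalg.norm(c[0]-c[1]),np.linalg.norm(c[1]-c[2]))
tab=onz(t,(381.8,180.4),.115);pad=onz(t,(266.6,159.4),.228)
tabs=(220+592/5.2,165+114/5.2)
print("tab",tab,"tri",tri(t,(381.8,180.4),s,tabs)); print("pad",pad)
d=pad-tab;d[2]=0;print("len",np.linalg.norm(d),"yaw of line",np.degrees(np.arctan2(d[1],d[0])))
e=c[2]-c[1];print("edge dir",np.degrees(np.arctan2(e[1],e[0])))
e=c[0]-c[1];print("end dir",np.degrees(np.arctan2(e[1],e[0])))
for z in(.22,.228,.235):
  print(z,proj(s,onz(t,(266.6,159.4),z)))
E
```

```text
[[ 0.5956 -0.1227  0.012 ]
 [ 0.4669 -0.108   0.012 ]
 [ 0.5148  0.2836  0.012 ]] 0.1294874338123056 0.3944957531758674
tab [ 0.53447153 -0.08208503  0.115     ] tri [ 0.53753606 -0.08195083  0.10782012]
pad [0.57687182 0.24876559 0.228     ]
len 0.333556476334662 yaw of line 82.69704450591138
edge dir 83.03037059751237
end dir -6.518219023165564
0.22 [272.49830442 193.09767481]
0.228 [272.85019677 190.65716229]
0.235 [273.15951953 188.51188678]
```

Sizes agree: the tab-to-paddle distance is 333 mm as expected, and the yaw is about 83°. That puts the stand origin near (0.553, 0.072). Next I approach above the tab with the jaw shut.

Request:
servo_tool:
  plan:
    - {"xyz": [3.2,-2.6,0.3],"twist": [0,0,-6],"jaw": 1}
    - {"xyz": [6.3,-5.1,0.6],"twist": [0,0,-12],"jaw": 1}
    - {"xyz": [9.4,-7.6,0.9],"twist": [0,0,-18],"jaw": 1}
    - {"xyz": [12.5,-10.1,1.2],"twist": [0,0,-24],"jaw": 1}
    - {"xyz": [15.6,-12.6,1.5],"twist": [0,0,-30],"jaw": 1}
    - {"xyz": [18.7,-15.1,1.8],"twist": [0,0,-36],"jaw": 1}
    - {"xyz": [21.8,-17.6,2.1],"twist": [0,0,-42],"jaw": 1}
    - {"xyz": [24.9,-20.1,2.4],"twist": [0,0,-48],"jaw": 1}
    - {"xyz": [28.0,-22.7,2.7],"twist": [0,0,-54],"jaw": 1}
    - {"xyz": [31.1,-25.2,3.0],"twist": [0,0,-61.5],"jaw": 1}
  newtons: 20

```text
time_s: 0.93
tool_pos: [0.4355, -0.2545, 0.3744]
tool_rot: [-180.0, 0.0, 82.9]
force: [0.7, -0.7, -0.2]
grip_width: 0.028
grasp_force: 0.0
```

Request:
servo_tool:
  plan:
    - {"xyz": [3.0,1.2,0.5],"twist": [0,0,0],"jaw": 1}
    - {"xyz": [6.0,2.4,1.0],"twist": [0,0,0],"jaw": 1}
    - {"xyz": [9.0,3.6,1.5],"twist": [0,0,0],"jaw": 1}
    - {"xyz": [12.0,4.8,2.5],"twist": [0,0,0],"jaw": 1}
    - {"xyz": [15.0,6.0,3.5],"twist": [0,0,0],"jaw": 1}
    - {"xyz": [17.0,7.0,4.5],"twist": [0,0,0],"jaw": 1}
    - {"xyz": [18.2,7.6,5.0],"twist": [0,0,0],"jaw": 1}
    - {"xyz": [18.4,7.7,5.3],"twist": [0,0,0],"jaw": 1}
    - {"xyz": [18.4,7.7,5.3],"twist": [0,0,0],"jaw": 1}

```text
time_s: 1.68
tool_pos: [0.5348, -0.0832, 0.3207]
tool_rot: [-179.9, -0.0, 82.8]
force: [-0.2, -0.4, -0.3]
grip_width: 0.0001
grasp_force: 0.0
```

```bash
python3 - <<'E'
from cell import env
from h import *
n=[]
for k in("top","scene"):
    d=env.read_camera(k); i=d["img"][:,:,::-1]
    c=(382,175) if k=="top" else (335,190)
    n.append(cv2.resize(i[c[1]-40:c[1]+40,c[0]-50:c[0]+50],(400,320),interpolation=2))
cv2.imwrite("pics/b.png",np.hstack(n)); o=env.get_obs();print(o["tool_pos"],o["force"],o["grip_width"],o["qpos"])
E
```

```text
[ 0.53459126 -0.08518235  0.32162238] [-0.05518769 -0.59817844  0.41282011] 0.0004018541407067757 [ 37.15388622  11.14102518 -34.15676435 103.73472317   6.80958749
  67.20197725  -6.59553351]
```

View pics/b.png

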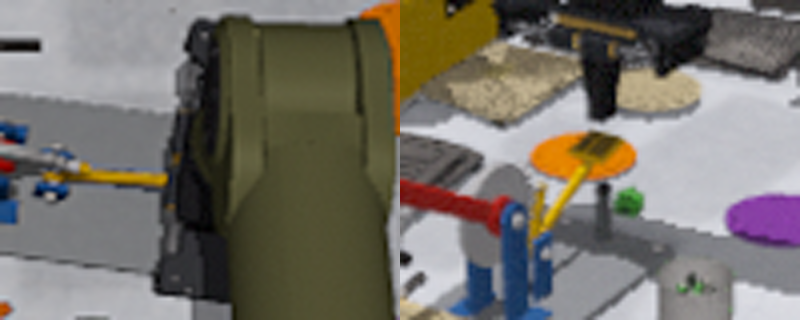

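The shut tips are just above the yellow tab: in the scene crop the tip is at (600,115) and the tab at (600,148). Pressing down now, following its arc.

Request:
servo_tool:
  plan:
    - {"xyz": [0,0,0.8],"twist": [0,0,0],"jaw": 1}
    - {"xyz": [0,0,1.5],"twist": [0,0,0],"jaw": 1}
    - {"xyz": [0,0,2.1],"twist": [0,0,0],"jaw": 1}
    - {"xyz": [0,0,2.5],"twist": [0,0,0],"jaw": 1}
    - {"xyz": [-0.1,0,2.8],"twist": [0,0,0],"jaw": 1}
    - {"xyz": [-0.3,0,3.1],"twist": [0,0,0],"jaw": 1}
    - {"xyz": [-0.4,0,3.4],"twist": [0,0,0],"jaw": 1}
    - {"xyz": [-0.6,0,3.7],"twist": [0,0,0],"jaw": 1}
    - {"xyz": [-0.7,0,4.0],"twist": [0,0,0],"jaw": 1}
    - {"xyz": [-0.8,0,4.3],"twist": [0,0,0],"jaw": 1}

```text
time_s: 2.62
tool_pos: [0.5341, -0.092, 0.2785]
tool_rot: [180.0, 0.0, 82.6]
force: [0.4, 0.2, 0.8]
grip_width: 0.0005
grasp_force: 0.5
```

Request:
servo_tool:
  plan:
    - {"xyz": [-0.1,0,0.3],"twist": [0,0,0],"jaw": 1}
    - {"xyz": [-0.3,0,0.6],"twist": [0,0,0],"jaw": 1}
    - {"xyz": [-0.4,0,0.9],"twist": [0,0,0],"jaw": 1}
    - {"xyz": [-0.5,0,1.2],"twist": [0,0,0],"jaw": 1}
    - {"xyz": [-0.5,0,1.4],"twist": [0,0,0],"jaw": 1}
    - {"xyz": [-0.6,0,1.6],"twist": [0,0,0],"jaw": 1}

```text
time_s: 3.12
tool_pos: [0.5333, -0.0979, 0.2626]
tool_rot: [180.0, 0.0, 82.6]
force: [0.7, 0.3, 0.7]
grip_width: 0.0007
grasp_force: 0.4
```

```bash
python3 - <<'E'
from cell import env
from h import *
d=env.read_camera("scene"); i=d["img"][:,:,::-1]
cv2.imwrite("pics/c.png",cv2.resize(i[150:230,280:390],(770,560),interpolation=2)); o=env.get_obs();print(o["tool_pos"],o["force"],o["time_s"])
E
```

```text
[ 0.53309986 -0.09806311  0.26216697] [ 0.82405008 -0.23976336  0.39300356] 3.1667
```

View pics/c.png

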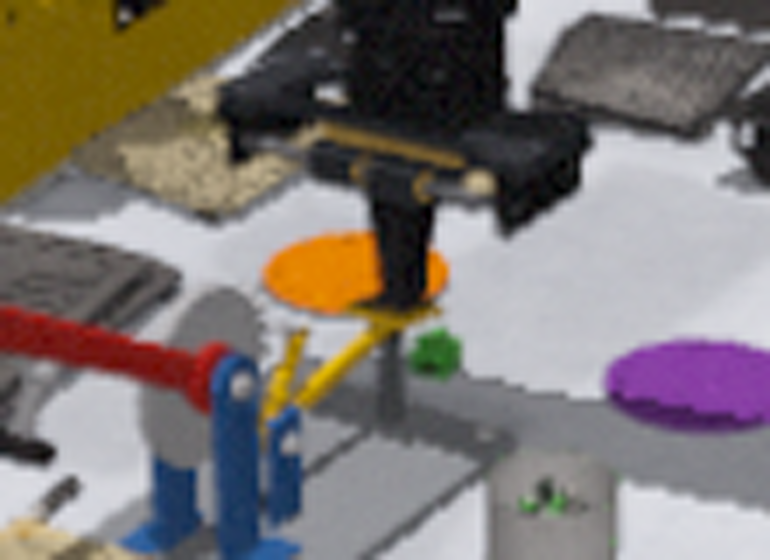

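The tips at (400,300) are on the tab, which has come down close to its post, and the pawl tooth has swung off the wheel. I'll keep pressing until the stop reacts.

Request:
servo_tool:
  plan:
    - {"xyz": [0,0,0.1],"twist": [0,0,0],"jaw": 1}
    - {"xyz": [0,0,0.2],"twist": [0,0,0],"jaw": 1}
    - {"xyz": [0,0,0.3],"twist": [0,0,0],"jaw": 1}
    - {"xyz": [0,0,0.4],"twist": [0,0,0],"jaw": 1}
    - {"xyz": [0,0,0.4],"twist": [0,0,0],"jaw": 1}

```text
time_s: 3.58
tool_pos: [0.5334, -0.098, 0.2606]
tool_rot: [180.0, 0.1, 82.6]
force: [-5.5, -1.2, 13.4]
grip_width: 0.0006
grasp_force: 6.4
```

The stop reacted with 13 N at a tip height of 78.6 mm; 79 mm was expected. Now I lift and go over to the paddle.

Request:
servo_tool:
  plan:
    - {"xyz": [0,0,-1.0],"twist": [0,0,0],"jaw": 1}
    - {"xyz": [0,0,-3.0],"twist": [0,0,0],"jaw": 1}
    - {"xyz": [0,0,-6.0],"twist": [0,0,0],"jaw": 1}
    - {"xyz": [0,0,-9.5],"twist": [0,0,0],"jaw": 1}
    - {"xyz": [0,0,-13.0],"twist": [0,0,0],"jaw": 1}
    - {"xyz": [0,0,-16.5],"twist": [0,0,0],"jaw": 1}
    - {"xyz": [1.0,0,-19.5],"twist": [0,0,0],"jaw": 1}
    - {"xyz": [4.0,0,-21.0],"twist": [0,0,0],"jaw": 1}
    - {"xyz": [7.0,0,-21.0],"twist": [0,0,0],"jaw": 1}
    - {"xyz": [10.0,0,-21.0],"twist": [0,0,0],"jaw": 1}

```text
time_s: 4.42
tool_pos: [0.5462, 0.0026, 0.4706]
tool_rot: [179.8, -0.0, 82.6]
force: [0.5, -0.1, 0.5]
grip_width: 0.0005
grasp_force: 0.0
```

Request:
servo_tool:
  plan:
    - {"xyz": [3.0,0,0],"twist": [0,0,0],"jaw": 1}
    - {"xyz": [6.0,0,0],"twist": [0,0,0],"jaw": 1}
    - {"xyz": [9.0,0,0],"twist": [0,0,0],"jaw": 1}
    - {"xyz": [12.0,0,0],"twist": [0,0,0],"jaw": 1}
    - {"xyz": [15.0,0,0],"twist": [0,0,0],"jaw": 1}
    - {"xyz": [18.0,0,0],"twist": [0,0,0],"jaw": 1}
    - {"xyz": [21.0,0,0],"twist": [0,0,0],"jaw": 1}
    - {"xyz": [23.5,0,0],"twist": [0,0,0],"jaw": 1}
    - {"xyz": [25.0,0,0],"twist": [0,0,0],"jaw": 1}
    - {"xyz": [25.0,0,0],"twist": [0,0,0],"jaw": 1}

```text
time_s: 5.25
tool_pos: [0.5768, 0.2538, 0.4685]
tool_rot: [-179.9, -0.2, 83.0]
force: [-0.3, -0.1, 0.6]
grip_width: 0.0003
grasp_force: 0.0
```

```bash
python3 - <<'E'
from cell import env
from h import *
d=env.read_camera("scene"); i=d["img"][:,:,::-1]
cv2.imwrite("pics/d.png",cv2.resize(i[130:250,215:365],(750,600),interpolation=2)); o=env.get_obs();print(o["tool_pos"],o["tool_rot"],o["force"],o["time_s"],o["qpos"])
E
```

```text
[0.57732317 0.25148032 0.46847636] [-1.79927049e+02 -5.61457088e-02  8.28795642e+01] [ 0.75215297 -1.19266145  0.27012178] 5.3 [  9.06818839  20.18224111 -45.9620827   79.24045117  14.29612387
  86.55302009 -43.08124602]
```

View pics/d.png

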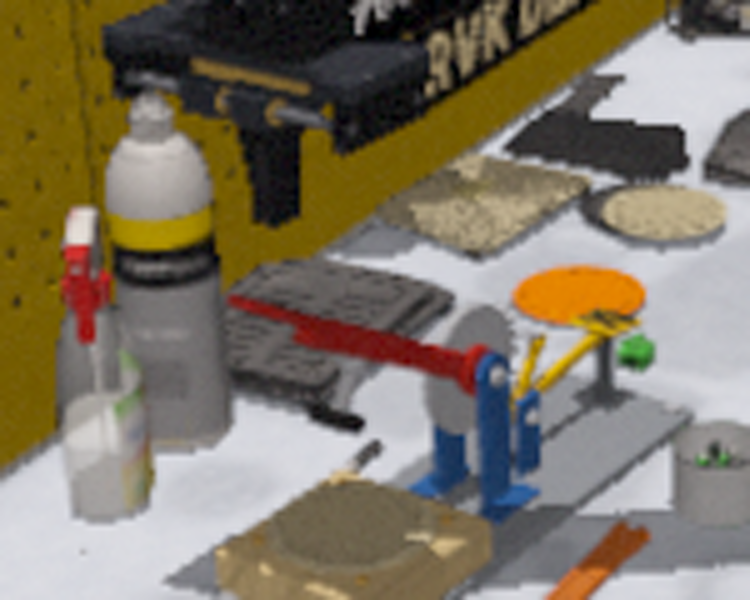

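The pawl stays free with its tab on the post at (600,325), the grille is in its nest, and the tips are above the paddle. Descending to contact.

Request:
servo_tool:
  plan:
    - {"xyz": [0,0,1.0],"twist": [0,0,0],"jaw": 1}
    - {"xyz": [0,0,2.0],"twist": [0,0,0],"jaw": 1}
    - {"xyz": [0,0,3.0],"twist": [0,0,0],"jaw": 1}
    - {"xyz": [0,0,3.8],"twist": [0,0,0],"jaw": 1}
    - {"xyz": [0,0,4.4],"twist": [0,0,0],"jaw": 1}
    - {"xyz": [0,0,4.7],"twist": [0,0,0],"jaw": 1}
    - {"xyz": [0,0,5.0],"twist": [0,0,0],"jaw": 1}
    - {"xyz": [0,0,5.2],"twist": [0,0,0],"jaw": 1}
    - {"xyz": [0,0,5.4],"twist": [0,0,0],"jaw": 1}
    - {"xyz": [0.1,0,5.6],"twist": [0,0,0],"jaw": 1}

```text
time_s: 6.13
tool_pos: [0.5783, 0.2505, 0.4136]
tool_rot: [179.9, -0.0, 82.6]
force: [-1.6, -0.0, 3.7]
grip_width: 0.0003
grasp_force: 1.6
```

Request:
servo_tool:
  plan:
    - {"xyz": [0.1,0,0.2],"twist": [0,0,0],"jaw": 1}
    - {"xyz": [0.2,0,0.4],"twist": [0,0,0],"jaw": 1}
    - {"xyz": [0.3,0,0.6],"twist": [0,0,0],"jaw": 1}
    - {"xyz": [0.4,0,0.8],"twist": [0,0,0],"jaw": 1}
    - {"xyz": [0.5,0,1.0],"twist": [0,0,0],"jaw": 1}
    - {"xyz": [0.6,0,1.2],"twist": [0,0,0],"jaw": 1}
    - {"xyz": [0.7,0,1.4],"twist": [0,0,0],"jaw": 1}
    - {"xyz": [0.8,0,1.6],"twist": [0,0,0],"jaw": 1}
    - {"xyz": [0.9,0,1.8],"twist": [0,0,0],"jaw": 1}
    - {"xyz": [1.0,0,2.0],"twist": [0,0,0],"jaw": 1}

```text
time_s: 6.97
tool_pos: [0.5796, 0.2604, 0.3926]
tool_rot: [180.0, -0.0, 82.6]
force: [0.9, 0.3, 4.4]
grip_width: 0.0001
grasp_force: 1.6
```

Contact at about 4 N and the arm is moving. Continuing along the arc.

Request:
servo_tool:
  plan:
    - {"xyz": [0.1,0,0.25],"twist": [0,0,0],"jaw": 1}
    - {"xyz": [0.2,0,0.5],"twist": [0,0,0],"jaw": 1}
    - {"xyz": [0.3,0,0.75],"twist": [0,0,0],"jaw": 1}
    - {"xyz": [0.4,0,1.0],"twist": [0,0,0],"jaw": 1}
    - {"xyz": [0.5,0,1.25],"twist": [0,0,0],"jaw": 1}
    - {"xyz": [0.6,0,1.5],"twist": [0,0,0],"jaw": 1}
    - {"xyz": [0.7,0,1.75],"twist": [0,0,0],"jaw": 1}
    - {"xyz": [0.8,0,2.0],"twist": [0,0,0],"jaw": 1}
    - {"xyz": [0.9,0,2.25],"twist": [0,0,0],"jaw": 1}
    - {"xyz": [1.0,0,2.5],"twist": [0,0,0],"jaw": 1}

```text
time_s: 7.8
tool_pos: [0.5808, 0.2703, 0.3674]
tool_rot: [-180.0, 0.0, 82.6]
force: [0.5, 0.4, 4.4]
grip_width: 0.0008
grasp_force: 1.6
```

Request:
servo_tool:
  plan:
    - {"xyz": [0.1,0,0.25],"twist": [0,0,0],"jaw": 1}
    - {"xyz": [0.2,0,0.5],"twist": [0,0,0],"jaw": 1}
    - {"xyz": [0.2,0,0.75],"twist": [0,0,0],"jaw": 1}
    - {"xyz": [0.3,0,1.0],"twist": [0,0,0],"jaw": 1}
    - {"xyz": [0.4,0,1.25],"twist": [0,0,0],"jaw": 1}
    - {"xyz": [0.4,0,1.5],"twist": [0,0,0],"jaw": 1}
    - {"xyz": [0.5,0,1.75],"twist": [0,0,0],"jaw": 1}
    - {"xyz": [0.6,0,2.0],"twist": [0,0,0],"jaw": 1}
    - {"xyz": [0.6,0,2.25],"twist": [0,0,0],"jaw": 1}
    - {"xyz": [0.7,0,2.5],"twist": [0,0,0],"jaw": 1}

```text
time_s: 8.63
tool_pos: [0.5816, 0.277, 0.3424]
tool_rot: [-180.0, 0.0, 82.6]
force: [-0.5, 0.2, 3.0]
grip_width: 0.0006
grasp_force: 1.5
```

Request:
servo_tool:
  plan:
    - {"xyz": [0.1,0,0.25],"twist": [0,0,0],"jaw": 1}
    - {"xyz": [0.1,0,0.5],"twist": [0,0,0],"jaw": 1}
    - {"xyz": [0.2,0,0.75],"twist": [0,0,0],"jaw": 1}
    - {"xyz": [0.2,0,1.0],"twist": [0,0,0],"jaw": 1}
    - {"xyz": [0.3,0,1.25],"twist": [0,0,0],"jaw": 1}
    - {"xyz": [0.3,0,1.5],"twist": [0,0,0],"jaw": 1}
    - {"xyz": [0.3,0,1.75],"twist": [0,0,0],"jaw": 1}
    - {"xyz": [0.4,0,2.0],"twist": [0,0,0],"jaw": 1}
    - {"xyz": [0.4,0,2.25],"twist": [0,0,0],"jaw": 1}
    - {"xyz": [0.4,0,2.5],"twist": [0,0,0],"jaw": 1}

```text
time_s: 9.47
tool_pos: [0.5821, 0.2812, 0.3174]
tool_rot: [-180.0, -0.0, 82.6]
force: [-1.1, 0.3, 3.5]
grip_width: 0.0008
grasp_force: 1.5
```

Request:
servo_tool:
  plan:
    - {"xyz": [0,0,0.15],"twist": [0,0,0],"jaw": 1}
    - {"xyz": [0.1,0,0.3],"twist": [0,0,0],"jaw": 1}
    - {"xyz": [0.1,0,0.45],"twist": [0,0,0],"jaw": 1}
    - {"xyz": [0.1,0,0.6],"twist": [0,0,0],"jaw": 1}
    - {"xyz": [0.1,0,0.75],"twist": [0,0,0],"jaw": 1}
    - {"xyz": [0.1,0,0.85],"twist": [0,0,0],"jaw": 1}
    - {"xyz": [0.1,0,0.95],"twist": [0,0,0],"jaw": 1}
    - {"xyz": [0.1,0,1.05],"twist": [0,0,0],"jaw": 1}
    - {"xyz": [0.1,0,1.1],"twist": [0,0,0],"jaw": 1}
    - {"xyz": [0.1,0,1.15],"twist": [0,0,0],"jaw": 1}

```text
time_s: 10.3
tool_pos: [0.5822, 0.2822, 0.3062]
tool_rot: [-180.0, -0.0, 82.6]
force: [-1.6, -0.3, 2.3]
grip_width: 0.0002
grasp_force: 1.5
```

Request:
servo_tool:
  plan:
    - {"xyz": [0,0,0.05],"twist": [0,0,0],"jaw": 1}
    - {"xyz": [0,0,0.1],"twist": [0,0,0],"jaw": 1}
    - {"xyz": [0,0,0.15],"twist": [0,0,0],"jaw": 1}
    - {"xyz": [0,0,0.2],"twist": [0,0,0],"jaw": 1}
    - {"xyz": [0,0,0.25],"twist": [0,0,0],"jaw": 1}
    - {"xyz": [0,0,0.3],"twist": [0,0,0],"jaw": 1}
    - {"xyz": [0,0,0.35],"twist": [0,0,0],"jaw": 1}
    - {"xyz": [0,0,0.4],"twist": [0,0,0],"jaw": 1}

```text
time_s: 10.97
tool_pos: [0.5823, 0.2823, 0.3023]
tool_rot: [180.0, -0.0, 82.6]
force: [-1.8, 1.7, 3.9]
grip_width: 0.0008
grasp_force: 1.6
```

Request:
servo_tool:
  plan:
    - {"xyz": [0,0,0.05],"twist": [0,0,0],"jaw": 1}
    - {"xyz": [0,0,0.1],"twist": [0,0,0],"jaw": 1}
    - {"xyz": [0,0,0.15],"twist": [0,0,0],"jaw": 1}
    - {"xyz": [0,0,0.2],"twist": [0,0,0],"jaw": 1}
    - {"xyz": [0,0,0.2],"twist": [0,0,0],"jaw": 1}

```text
time_s: 11.38
tool_pos: [0.5822, 0.2824, 0.3019]
tool_rot: [180.0, -0.0, 82.6]
force: [-3.8, -0.7, 10.6]
grip_width: 0.0005
grasp_force: 5.4
```

The tip stopped at 119.9 mm and the force rose to 10.6 N, so the foot is on the grille. Backing off straight up.

Request:
servo_tool:
  plan:
    - {"xyz": [0,0,-0.2],"twist": [0,0,0],"jaw": 1}
    - {"xyz": [0,0,-0.5],"twist": [0,0,0],"jaw": 1}
    - {"xyz": [0,0,-1.5],"twist": [0,0,0],"jaw": 1}
    - {"xyz": [0,0,-3.5],"twist": [0,0,0],"jaw": 1}
    - {"xyz": [0,0,-6.0],"twist": [0,0,0],"jaw": 1}
    - {"xyz": [0,0,-9.0],"twist": [0,0,0],"jaw": 1}
    - {"xyz": [0,0,-11.5],"twist": [0,0,0],"jaw": 1}
    - {"xyz": [0,0,-13.0],"twist": [0,0,0],"jaw": 1}
    - {"xyz": [0,0,-13.5],"twist": [0,0,0],"jaw": 1}
    - {"xyz": [0,0,-13.5],"twist": [0,0,0],"jaw": 1}

```text
time_s: 12.22
tool_pos: [0.5827, 0.2819, 0.4367]
tool_rot: [179.9, -0.0, 82.6]
force: [-0.5, 0.0, 0.1]
grip_width: 0.0004
grasp_force: 0.0
```

```bash
python3 - <<'E'
from cell import env
from h import *
d=env.read_camera("scene"); i=d["img"][:,:,::-1]
cv2.imwrite("pics/e.png",cv2.resize(i[150:270,215:365],(750,600),interpolation=2)); o=env.get_obs();print(o["tool_pos"],o["force"],o["time_s"])
E
```

```text
[0.58246306 0.28171624 0.43504047] [-0.46390965 -0.08544479 -0.37232203] 12.2667
```

View pics/e.png

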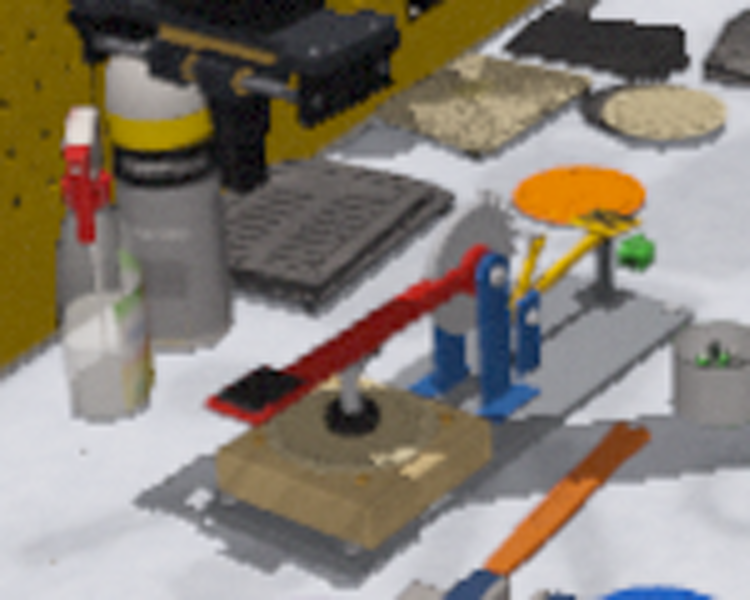

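The foot at (352,415) rests in the middle of the grille, which is still in its nest. The arm is level, the tab is down on its post at (605,225), and the robot is clear. Handing in.

```bash
python3 -c "
from cell import env
print(env.sign_off())"
```

```text
the job is handed in; nothing more can be done
None
```

I pressed the pawl tab down to its stop, then pushed the red arm steadily down until its foot rested on the grille; the last picture shows the pawl still free and the grille in its nest, and I handed the job in at about 12 s (the sign-off gave no verdict).

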